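Make up two part kits and stow one under the bench shelf

TASK

Make up two kits, one part standing upright in each compartment: the motor and the capacitor in the blue tray, the transformer and the orange relay in the yellow tray (the compartments within a tray are free to choose). Once the blue kit is complete, slide the blue tray along the table, handle end last, straight in under the low shelf until it sits squarely against the stop at the back; leave the yellow tray out where it stands. The green relay, the jar and the screw bin stay where they are.

Things in the scene. Friction and masses are not known exactly. Their poses are not given: they have to be found in the camera images.
- motor: Small electric motor, loose, 150 g, standing on end: bright aluminium can 36 mm in diameter and 40 mm high with a dark band, a 14 mm steel boss and a thin 6 mm brass shaft on top, 48 mm high in all. Origin: centre of its underside, z up.
- capacitor: Electrolytic capacitor, loose, 50 g, standing on end: black cylinder 30 mm in diameter, 45 mm high, white stripe down its side, purple disc on top. Origin: centre of its underside, z up.
- transformer: Small transformer, loose, 220 g: dark steel block 44 (its x) x 30 (its y) mm, 40 mm high, with a copper coil block with yellow tape (28 x 26 mm, 6 mm high) on top, 46 mm in all. Origin: centre of its underside, z up.
- orange_relay: Orange relay, loose, 50 g: upright box 30 x 30 mm, 42 mm high, with a black foot and a white line on top. Origin: centre of its underside, z up, x and y square to its sides.
- green_relay: Green relay, loose, 50 g: upright box 30 x 30 mm, 42 mm high, with a black foot and a white line on top. Origin: centre of its underside, z up, x and y square to its sides. Spare: not part of any kit, to be left alone.
- blue_tray: Blue kit tray, loose, 0.4 kg: open box 100 (x) x 150 (y) mm, walls 16 high, 4 thick, floor 4 thick. A divider at y = 0 makes two compartments, 69 (y) x 92 (x) mm inside, centres at y = +-36.5. Handle: upright tab at x = -75, y = 0, on a 10 mm high web; 14 (x) x 18 (y) mm, 48 high. Origin: centre of the box's underside, z up; -x, the handle side, faces the robot within 0.12 rad at the start.
- yellow_tray: Yellow kit tray, loose, 0.4 kg: open box 100 (x) x 150 (y) mm, walls 16 high, 4 thick, floor 4 thick. A divider at y = 0 makes two compartments, 69 (y) x 92 (x) mm inside, centres at y = +-36.5. Handle: upright tab at x = -75, y = 0, on a 10 mm high web; 14 (x) x 18 (y) mm, 48 high. Origin: centre of the box's underside, z up; -x, the handle side, faces the robot within 0.12 rad at the start.
- shelf: Fixed light-green metal shelf, 500 mm wide (y), papers on top. Origin: on the table under the middle of its front lip; x points inward, away from the robot (within 0.05 rad of world x). Roof x = 0 to 130, underside 60 mm up, 12 thick. Full-width upright stop, face at x = 80; end walls at |y| = 238 to 250. A tray at the stop has origin x = 30, handle x = -45; it may go in at any y that fits.
- jar: Bystander: glass jar with a red cap, 48 mm in diameter, 75 mm high. Origin: centre of its underside.
- screw_bin: Bystander: small blue open bin of screws, 75 x 60 mm, 35 mm high. Origin: centre of its underside.

How it is judged:
By the outcome, as a careful person would: the job done as asked, in the order asked, and still so for the second after the job is handed in, with the robot touching nothing.
It also fails if it takes over 128 s, if anything falls off the work surface, if the arm or the gripper's body presses on something with over 40 N, if the wrist force passes 120 N, or if a joint passes its speed limit or range.

ROBOT

A 7-joint arm with a two-finger parallel gripper is mounted at the origin on the work surface. World frame = base frame: x ahead of the robot, y to its left, z up, the work surface at z = 0. Lengths are in m, angles in rad, forces in N, time in s.
With the tool pointing down it reaches from about 0.425 to 0.95 m from the base axis. Payload 16.7 kg.
Tool frame: the origin (TCP) lies midway between the tips of the shut fingers; the grasp point (between the pads) lies 19 mm behind it; z points along the fingers, y is the line along which they close (so a half turn about z gives the same grasp; the last joint's range is limited). The gripper opens to 94 mm and grips with 3 to 60 N. Pads are 16 mm wide; open, the fingers measure 119 mm over their backs; the gripper's body (75 mm by 177 mm) begins 78 mm behind the grasp point.
Start: joints at [-1.417, 0.426, 0.074, 1.606, -0.034, 1.111, -0.067], TCP at [0.201, 0.644, 0.205] pointing down, gripper open.
Joint ranges: [-2.85, 2.85], [-0.5, 2.14], [-1.23, 1.37], [0.21, 2.46], [-1.02, 4.16], [0.16, 2.05], [-2.73, 2.73]. Speed limits (rad/s): [1.89, 1.89, 2.39, 2.39, 3.01, 3.01, 3.01].

INTERFACE

Orientations are given as a unit quaternion [x, y, z, w].
In Python, from cell import manip gives the robot as it stands. The module is installed in compiled form; this text tells all that it offers.
- The arm moves only by the tool jog_arm, never from a script. Its argument "moves" is a list of rows, each an object with "offset": the shift along the tool's x, y, z as a fraction of full scale, a list of three; "roll": the turn about the tool's z as a fraction of full scale. In form: [{"offset": [tx, ty, tz], "roll": roll}, ...]. A call has 1 to 10 rows; each row shifts and turns the commanded pose from where the row before left it, along the tool's axes as they then stand; what a row does not reach is not made up. Full scale, the value 1, is 0.025 m for a shift and 10 degrees for a turn. A row lasts 1/8 s, in which the tool goes at most 62.5 mm and 10.7 degrees, less where a joint would pass 70% of its speed; a pose out of reach is approached as far as the arm can. A call with a number of a shift or a turn outside -1 to 1 is refused whole. A call with a gripper value outside its range is refused whole. "hand" is the opening, from -1 (shut) to 1 (fully open), set as the call begins (left out, the last holds). The fingers move at their own pace and stop on an object; "newtons" is the grip in N (left out, the last holds). Time passes only in rows, so rows that do not move let the fingers close. It gives the time, the measured TCP pose, the force, the opening and the grip force at its end, in the units of the state.
- manip.state(): the state, without advancing time (a new reading comes with each control period).
- manip.capture(name): name is "scene" or "side" or "wrist"; returns (picture, depth): 420x560x3 uint8, red, green, blue; 420x560 float32, m along the optical axis (not along the pixel's ray), 0 where there is no reading.
- manip.get_calibration(name): a dict with "intrinsics" (3x3 intrinsics, pixels), "k1" (the pictures are not rectified: a ray, as slopes to the right and down, at radius r is drawn at 1 + k1 r^2 times it, then the intrinsics apply), "view" (4x4, takes a point from world to camera coordinates). Camera axes: x right, y down, z forward; pixel columns grow to the right and rows downward; lengths in m; the calibration is good to about 2 mm. A picture is of the moment at which its call begins: read the wrist's pose just before it. get_calibration takes no time and is no camera call; for the wrist camera it gives the pose at the moment of the call.
- manip.job_done(): hands the job in; it is judged then, once.
The state is a dict: "time_s": time; "joint_pos": joint angles; "joint_vel": joint speeds; "tau": joint torques, N m; "position": TCP position; "ee_rot": TCP orientation; "wrist_force": force on the tool from outside, world axes, zero at the start; "ft_torque": the same for the moment, N m; "gripper_width": finger opening in m; "gripper_force": force on a finger pad.
Only numpy, scipy, OpenCV 4.12 (cv2) and the standard library are available. Lean on these libraries where they do the work, as an engineer would, in place of code of your own. Each camera call takes 0.05 s, during which the arm holds its last target. There are 200 camera calls.

## Working session

There is one attempt and no reset: what is moved stays moved. The work goes in short steps, Python scripts to look and compute and a tool call to move; the robot and the scene stay as the last step left them, time stands still between calls to the robot, and variables do not carry over. Pictures are saved under pics/ and viewed, at most 14 in all, crops included, and the job is handed in when it is done.

Besides the shell and the picture viewer there is one more tool, called after ">>>" as name([rows], argument=value, ...), one row to a line, values as JSON. jog_arm: Moves the arm, as the interface text tells. Shift numbers are shares of 0.025 m and turn numbers shares of 10 degrees, none past 1 either way. Its arguments: {"type":"object","properties":{"moves":{"type":"array"},"hand":{"type":"number"},"newtons":{"type":"number"}},"required":["moves"]}

```bash
mkdir -p pics; cat > h.py <<'E'
import numpy as np, cv2
from cell import manip
def cap(n):
    c=manip.get_calibration(n); im,d=manip.capture(n); return im,d,c
def pts(d,c,uv=None):
    """world points for pixels uv (N,2) using depth"""
    K=np.array(c['intrinsics']); V=np.array(c['view']); R=V[:3,:3]; t=V[:3,3]
    uv=np.asarray(uv,float); s=slopes(uv,c); z=d[uv[:,1].astype(int),uv[:,0].astype(int)]
    P=np.c_[s*z[:,None],z]; return (P-t)@R
def slopes(uv,c):
    K=np.array(c['intrinsics'],float)
    return cv2.undistortPoints(np.asarray(uv,float).reshape(-1,1,2),K,np.array([c['k1'],0,0,0.])).reshape(-1,2)
def ray(uv,c,zp):
    V=np.array(c['view']); R=V[:3,:3]; t=V[:3,3]; o=-R.T@t
    s=slopes(uv,c); D=np.c_[s,np.ones(len(s))]@R
    return o+D*((zp-o[2])/D[:,2])[:,None]
def save(im,n): cv2.imwrite('pics/'+n+'.png',im[:,:,::-1])
E
python3 - <<'E'
from h import *
print({k:np.round(v,3) for k,v in manip.state().items()})
for n in ['scene','side','wrist']:
    im,d,c=cap(n); save(im,n+'0'); V=np.array(c['view']); print(n,np.round(-V[:3,:3].T@V[:3,3],3),np.round(V[2,:3],2),c['intrinsics'],c['k1'],(d>0).mean())
    np.savez(n+'0.npz',im=im,d=d,**{k:np.array(v) for k,v in c.items()})
E
```

```text
{'time_s': np.float64(0.0), 'joint_pos': array([-1.418,  0.427,  0.074,  1.607, -0.034,  1.111, -0.067]), 'joint_vel': array([ 0.002, -0.   ,  0.   , -0.   , -0.003,  0.   ,  0.001]), 'tau': array([ 3.0000e-03, -9.3581e+01,  3.6700e+00, -4.5419e+01, -4.9000e-02,
        2.0000e-02,  0.0000e+00]), 'position': array([0.201, 0.644, 0.205]), 'ee_rot': array([ 0.151,  0.989, -0.001, -0.   ]), 'wrist_force': array([ 0.747, -0.094, -0.002]), 'ft_torque': array([0.016, 0.014, 0.039]), 'gripper_force': np.float64(0.0), 'gripper_width': np.float64(0.094)}
scene [ 1.409 -0.422  0.755] [-0.71  0.36 -0.6 ] [[453.40177609   0.         276.67383567]
 [  0.         453.40177609 209.17657515]
 [  0.           0.           1.        ]] -0.010752895938191797 0.9960331632653061
side [ 0.337 -0.51   0.724] [ 0.24  0.59 -0.77] [[383.56010981   0.         279.0139349 ]
 [  0.         383.56010981 210.71529482]
 [  0.           0.           1.        ]] -0.02842063096813391 0.995922619047619
wrist [0.132 0.665 0.385] [ 0.24 -0.07 -0.97] [[342.68241118   0.         286.74447564]
 [  0.         342.68241118 204.29081299]
 [  0.           0.           1.        ]] -0.04648730091282121 0.9958928571428571
```

View pics/scene0.png

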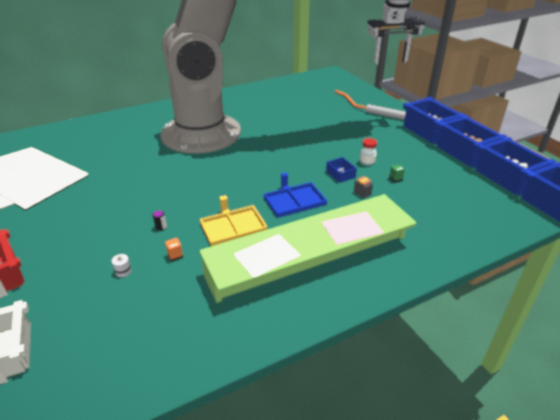

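View pics/side0.png

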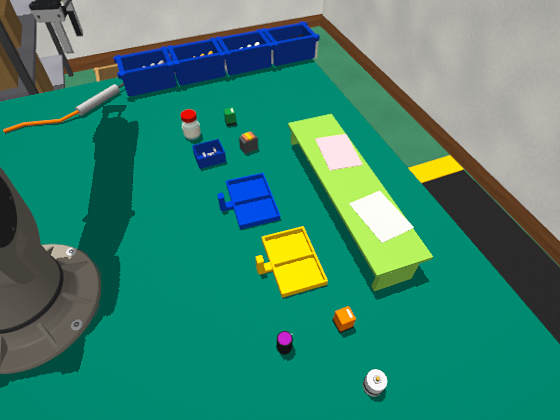

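The scene view shows the motor (121,265), capacitor (159,219), orange relay (174,249), both trays, the transformer (363,186), the bin (341,169), jar (369,152) and green relay (397,173). The side view shows the same things: motor (375,382), capacitor (285,342), orange relay (345,319), transformer (249,142) and blue tray handle (221,200). Next I measure them from both views.

```bash
python3 - <<'E'
from h import *
seeds={'side':dict(motor=(375,380),cap=(285,338),orel=(345,316),trafo=(249,140),grel=(230,114),jar=(190,118),bin=(209,150),blue=(250,200),yel=(290,262),shelf=(350,180)),
'scene':dict(motor=(121,263),cap=(159,216),orel=(174,246),trafo=(363,183),grel=(397,170),jar=(369,147),bin=(341,167),blue=(295,200),yel=(233,225),shelf=(310,240))}
for n in ['side','scene']:
    z=np.load(n+'0.npz'); d=z['d']; c={k:z[k] for k in ['intrinsics','k1','view']}
    v,u=np.mgrid[0:420,0:560]; uv=np.c_[u.ravel(),v.ravel()]
    P=pts(d,c,uv).reshape(420,560,3); 
    m=((P[...,2]>.008)&(P[...,2]<.12)&(P[...,0]>.3)&(d>0)&(abs(P[...,1])<.8)).astype(np.uint8)
    print(n,'table z',np.median(P[...,2][(abs(P[...,2])<.01)]))
    k,lab,st,_=cv2.connectedComponentsWithStats(m,connectivity=4)
    for i in range(1,k):
        if st[i,4]<40: continue
        Q=P[lab==i]; zt=np.percentile(Q[:,2],95); T=Q[Q[:,2]>zt-.006]
        r=cv2.minAreaRect((T[:,:2]*1000).astype(np.float32))
        mid=st[i,0]+st[i,2]/2,st[i,1]+st[i,3]/2
        nm=min(seeds[n],key=lambda s:np.hypot(seeds[n][s][0]-mid[0],seeds[n][s][1]-mid[1]))
        print(nm,st[i],'ztop %.3f'%zt,'rect',np.round(r[0],1),np.round(r[1],1),round(r[2],1))
E
```

```text
side table z 0.00013466329290627707
shelf [ 487    0   73   49 1849] ztop 0.108 rect [1878.   534.4] [155.3  18.4] 88.9
grel [ 120   22  200   72 7270] ztop 0.085 rect [635.  719.1] [140.3 669.4] 89.9
grel [224 107  13  17 169] ztop 0.045 rect [559.2 415.2] [31.6 29.3] 84.2
jar [181 110  20  28 434] ztop 0.076 rect [436.5 396.4] [40.1 41.9] 39.4
shelf [ 289  113  144  176 9683] ztop 0.075 rect [734.   13.3] [502.5 132.8] 87.5
trafo [239 131  20  22 294] ztop 0.048 rect [572.  282.4] [32.5 35.6] 84.2
bin [192 138  35  29 553] ztop 0.037 rect [459.  284.3] [75.3 67.1] 0.8
blue [218 172  63  55 726] ztop 0.045 rect [440.5  98.6] [19.6 13.7] 86.6
yel [256 226  71  70 910] ztop 0.046 rect [ 465.4 -100.5] [19.4 14. ] 84.3
orel [332 306  24  26 397] ztop 0.043 rect [ 572.6 -273.1] [29.5 30.8] 1.4
cap [277 331  15  23 290] ztop 0.047 rect [ 448.2 -274. ] [29.2 25.4] 68.1
motor [363 369  25  27 484] ztop 0.043 rect [ 568.5 -397.5] [34.4 35.4] 9.2
scene table z 0.0017485039984280648
grel [ 404   99  156  122 7128] ztop 0.086 rect [596.3 718.8] [592.4 139.4] 0.6
jar [360 138  17  27 367] ztop 0.077 rect [440.4 398.1] [39.9 44.7] 51.6
bin [326 157  31  25 472] ztop 0.037 rect [460.6 284.4] [80.7 64.8] 0.7
grel [390 165  15  17 193] ztop 0.045 rect [560.9 414.1] [33.8 32. ] 84.1
blue [264 173  63  43 630] ztop 0.041 rect [442.6  98.3] [18.7 16.8] 77.4
trafo [354 177  19  21 283] ztop 0.049 rect [575.3 281.8] [43.7 28.5] 3.4
shelf [  199   195   217   106 10329] ztop 0.076 rect [735.7  12. ] [500.6 134. ] 87.3
cap [152 211  14  19 199] ztop 0.048 rect [ 450.1 -273.8] [30.1 28.3] 30.0
motor [  0 230  24  66 948] ztop 0.071 rect [ 438.1 -613.4] [ 39.  148.3] 88.4
orel [165 239  18  22 269] ztop 0.045 rect [ 575.6 -273.5] [30.6 30.5] 0.4
motor [112 255  18  21 302] ztop 0.045 rect [ 569.1 -398.6] [36.2 33. ] 17.6
motor [   0  300   30   82 1950] ztop 0.061 rect [ 685.9 -619.1] [ 47.1 142.3] 88.3
```

View pics/wrist0.png

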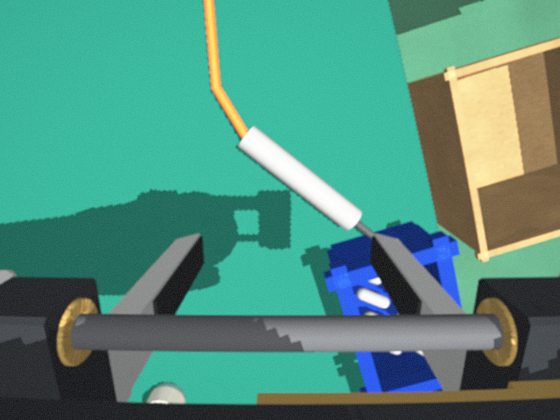

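```bash
cat >> h.py <<'E'
def grid(d,c):
    v,u=np.mgrid[0:420,0:560]; return pts(d,c,np.c_[u.ravel(),v.ravel()]).reshape(420,560,3)
def tri(cams,uvs):
    """least-squares meeting point of rays and mean miss"""
    A=np.zeros((3,3));b=np.zeros(3);L=[]
    for c,uv in zip(cams,uvs):
        V=np.array(c['view']);R=V[:3,:3];o=-R.T@V[:3,3]
        D=R.T@np.r_[slopes([uv],c)[0],1];D/=np.linalg.norm(D);M=np.eye(3)-np.outer(D,D);A+=M;b+=M@o;L.append((M,o))
    p=np.linalg.solve(A,b);return p,np.mean([np.linalg.norm(M@(p-o)) for M,o in L])
E
python3 - <<'E'
from h import *
C={};I={};G={}
for n in ['side','scene']:
    z=np.load(n+'0.npz'); C[n]={k:z[k] for k in ['intrinsics','k1','view']}; I[n]=cv2.cvtColor(z['im'],cv2.COLOR_RGB2HSV); G[n]=grid(z['d'],C[n])
    P=G[n]
    for nm,h0,h1,x,y in [('blue',110,130,.5165,.0985),('yel',20,32,.5405,-.1005)]:
        m=(I[n][...,0]>=h0)&(I[n][...,0]<=h1)&(I[n][...,1]>120)&(abs(P[...,0]-x)<.1)&(abs(P[...,1]-y)<.1)&(P[...,2]>.011)&(P[...,2]<.021)
        Q=P[m]; Q=Q[Q[:,0]>x-.062]; r=cv2.minAreaRect((Q[:,:2]*1000).astype(np.float32)); print(n,nm,m.sum(),np.round(r[0],1),np.round(r[1],1),round(r[2],2),'rim z',np.median(Q[:,2]))
    m=(P[...,2]>.068)&(P[...,2]<.085)&(P[...,0]>.6)&(P[...,0]<.9)&(abs(P[...,1])<.3)
    r=cv2.minAreaRect((P[m][:,:2]*1000).astype(np.float32)); print(n,'shelf',r, cv2.boxPoints(r).round(0).tolist(), np.median(P[m][:,2]))
# triangulate: purple disc, orange top via colour masks
for nm,h,x,y in [('purple',(140,165),.449,-.274),('handle blue',(110,130),.4415,.0985),('handle yel',(20,32),.4655,-.1005),('orange',(5,20),.574,-.273)]:
    uv=[]
    for n in ['side','scene']:
        P=G[n]; m=(I[n][...,0]>=h[0])&(I[n][...,0]<=h[1])&(I[n][...,1]>100)&(abs(P[...,0]-x)<.03)&(abs(P[...,1]-y)<.03)
        if nm!='purple': m&=(P[...,2]>np.percentile(P[m][:,2],97)-.004)
        v,u=np.nonzero(m); uv.append((u.mean(),v.mean()))
    print(nm,tri([C['side'],C['scene']],uv))
E
```

```text
side blue 400 [509.6  91.7] [150.6 105. ] 85.09 rim z 0.01526642753941671
side yel 640 [ 534.4 -105. ] [151.5 111.1] 85.53 rim z 0.015373107908946717
side shelf ((733.9443969726562, 13.092529296875), (502.815673828125, 132.79135131835938), 87.5173568725586) [[657.0, -235.0], [789.0, -241.0], [811.0, 261.0], [679.0, 267.0]] 0.07261334758738418
scene blue 395 [511.4  91.8] [149. 115.] 84.78 rim z 0.015557441156608799
scene yel 489 [ 536.4 -105. ] [151.8 113. ] 85.58 rim z 0.015941289994113282
scene shelf ((736.2396850585938, 12.160247802734375), (501.3448486328125, 135.02163696289062), 87.31231689453125) [[657.0, -235.0], [792.0, -241.0], [815.0, 259.0], [681.0, 266.0]] 0.07367098503706529
purple (array([ 0.44869142, -0.27323829,  0.04535862]), np.float64(0.00029603500312816547))
handle blue (array([0.43939042, 0.09982545, 0.04482323]), np.float64(0.00010948672647377637))
handle yel (array([ 0.46514601, -0.09952213,  0.04708953]), np.float64(0.0004281183184347837))
orange (array([ 0.57167772, -0.27368891,  0.04052047]), np.float64(7.4466691623228525e-06))
```

>>> jog_arm([
  {"offset": [-1, -1, 0], "roll": -0.9},
  {"offset": [-1, -1, 0], "roll": -0.85},
  {"offset": [-1, -1, 0], "roll": 0},
  {"offset": [-1, -1, 0], "roll": 0},
  {"offset": [-1, -1, 0], "roll": 0},
  {"offset": [-1, -1, 0], "roll": 0},
  {"offset": [-1, -1, 0], "roll": 0},
  {"offset": [-1, -1, 0], "roll": 0},
  {"offset": [-1, -1, 0], "roll": 0},
  {"offset": [-1, -1, 0], "roll": 0},
])

```text
time_s: 1.4
position: [0.4399, 0.3841, 0.2053]
ee_rot: [-0.001, 1.0, -0.0, -0.0]
wrist_force: [0.2, 0.9, -0.5]
gripper_width: 0.0944
gripper_force: 0.0
```

>>> jog_arm([
  {"offset": [-0.7, -1, 0], "roll": 0},
  {"offset": [-0.7, -1, 0], "roll": 0},
  {"offset": [-0.7, -1, 0], "roll": 0},
  {"offset": [-0.7, -1, 0], "roll": 0},
  {"offset": [0, 0, 0], "roll": 0},
])

```text
time_s: 2.02
position: [0.5108, 0.2829, 0.2054]
ee_rot: [0.001, 1.0, -0.0, 0.0]
wrist_force: [-1.2, -0.2, 0.1]
gripper_width: 0.0937
gripper_force: 0.0
```

```bash
cat >> h.py <<'E'
def near(P,x,y,r,z0=.012,z1=.08):
    return (np.hypot(P[...,0]-x,P[...,1]-y)<r)&(P[...,2]>z0)&(P[...,2]<z1)
def rep(P,x,y,r,slab=.004,z0=.012):
    m=near(P,x,y,r,z0); Q=P[m]; zt=np.percentile(Q[:,2],95); out=[('zt',round(zt,4))]
    for lo,hi in [(zt-slab,zt+.01),(zt-.010,zt-.003),(z0,zt-.010)]:
        T=Q[(Q[:,2]>lo)&(Q[:,2]<hi)]
        if len(T)>10:
            rr=cv2.minAreaRect((T[:,:2]*1000).astype(np.float32)); out.append((len(T),np.round(rr[0],1).tolist(),np.round(rr[1],1).tolist(),round(rr[2],1)))
    return out
E
python3 - <<'E'
from h import *
im,d,c=cap('wrist'); save(im,'w1'); P=grid(d,c); np.savez('w1.npz',im=im,d=d,**{k:np.array(v) for k,v in c.items()})
for r in rep(P,.574,.282,.035): print(r)
print(manip.state()['position'])
E
```

```text
('zt', np.float64(0.0479))
(644, [571.7, 282.5], [29.1, 26.2], 9.4)
(451, [571.9, 282.5], [44.6, 29.9], 9.9)
(205, [562.8, 290.9], [51.5, 24.2], 45.3)
[0.5098488  0.28450581 0.20533269]
```

View pics/w1.png

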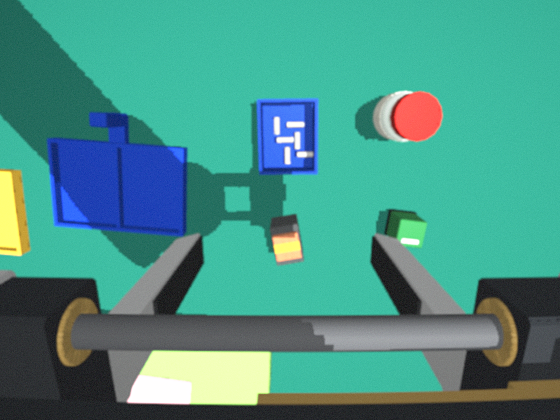

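The wrist view (image up is toward the robot) shows the transformer at (286,238), clear of the bin (288,137), jar (410,115) and green relay (405,228). The block measures 44.6 x 29.9 mm, centred at (0.572, 0.2825), yaw +9.7°, matching its given size.

>>> jog_arm([
  {"offset": [-1, -0.08, 0], "roll": 0},
  {"offset": [-1, 0, 0.5], "roll": 0},
  {"offset": [-0.48, 0, 0.7], "roll": 0},
  {"offset": [0, 0, 1], "roll": -0.97},
  {"offset": [0, 0, 1], "roll": 0},
  {"offset": [0, 0, 1], "roll": 0},
  {"offset": [0, 0, 1], "roll": 0},
  {"offset": [0, 0, 0.5], "roll": 0},
  {"offset": [0, 0, 0], "roll": 0},
])

```text
time_s: 3.2
position: [0.5707, 0.2835, 0.0621]
ee_rot: [-0.086, 0.996, -0.0, -0.001]
wrist_force: [0.9, 0.3, -0.4]
gripper_width: 0.0941
gripper_force: 0.0
```

```bash
python3 - <<'E'
from h import *
s=manip.state(); print(s['position'],s['ee_rot'],s['wrist_force'])
# triangulate trafo coil between wrist1 and side0
z=np.load('w1.npz'); c1={k:z[k] for k in ['intrinsics','k1','view']}; zs=np.load('side0.npz'); c2={k:zs[k] for k in ['intrinsics','k1','view']}
uv=[]
for Z,c in((z,c1),(zs,c2)):
    P=grid(Z['d'],c); m=near(P,.572,.2825,.03,.044); v,u=np.nonzero(m); uv.append((u.mean(),v.mean()))
print(tri([c1,c2],uv))
# tray from wrist1
P=grid(z['d'],c1); h=cv2.cvtColor(z['im'],cv2.COLOR_RGB2HSV)
m=(h[...,0]>108)&(h[...,0]<132)&(h[...,1]>120)&(abs(P[...,0]-.515)<.1)&(abs(P[...,1]-.0925)<.1)
Q=P[m&(P[...,2]>.010)&(P[...,2]<.02)]; Q=Q[Q[:,0]>.455]; print(cv2.minAreaRect((Q[:,:2]*1000).astype(np.float32)))
Q=P[m&(P[...,2]>.04)]; print(Q.mean(0),cv2.minAreaRect((Q[:,:2]*1000).astype(np.float32)))
E
```

```text
[0.57070707 0.28353317 0.06208579] [-8.61094120e-02  9.96285280e-01 -3.57002725e-04 -8.26189559e-04] [ 0.89843291  0.32995921 -0.40769806]
(array([0.5718791 , 0.28249377, 0.04646752]), np.float64(0.00031978222216036845))
((509.4198913574219, 93.53797149658203), (151.03030395507812, 109.47822570800781), 85.07058715820312)
[0.43968743 0.10158324 0.04767818] ((439.52642822265625, 100.09624481201172), (17.29351806640625, 13.551217079162598), 82.54576110839844)
```

>>> jog_arm([
  {"offset": [-0.05, -0.05, 1], "roll": 0},
  {"offset": [0, 0, 0.96], "roll": 0},
  {"offset": [0, 0, 0], "roll": 0},
])

```text
time_s: 3.58
position: [0.5724, 0.2823, 0.0135]
ee_rot: [-0.086, 0.996, -0.0, -0.001]
wrist_force: [-0.2, -0.5, 0.1]
gripper_width: 0.0939
gripper_force: 0.0
```

>>> jog_arm([
  {"offset": [0, 0, 0], "roll": 0},
  {"offset": [0, 0, 0], "roll": 0},
  {"offset": [0, 0, 0], "roll": 0},
  {"offset": [0, 0, 0], "roll": 0},
  {"offset": [0, 0, 0], "roll": 0},
], hand=-1, newtons=25)

```text
time_s: 4.2
position: [0.573, 0.2824, 0.0141]
ee_rot: [-0.086, 0.996, 0.0, 0.0]
wrist_force: [-0.4, 0.4, -0.2]
gripper_width: 0.0476
gripper_force: 0.0
```

>>> jog_arm([
  {"offset": [0, 0, 0], "roll": 0},
  {"offset": [0, 0, 0], "roll": 0},
  {"offset": [0, 0, 0], "roll": 0},
  {"offset": [0, 0, 0], "roll": 0},
])

```text
time_s: 4.7
position: [0.573, 0.2824, 0.0139]
ee_rot: [-0.086, 0.996, 0.0, -0.0]
wrist_force: [-0.3, -0.3, -0.9]
gripper_width: 0.03
gripper_force: 25.0
```

>>> jog_arm([
  {"offset": [0, 0, -0.5], "roll": 0},
  {"offset": [0, 0, -1], "roll": 0},
  {"offset": [0, 0, -1], "roll": 0},
  {"offset": [0, 0, -1], "roll": 0.7},
  {"offset": [0, 0, -0.5], "roll": 0.71},
  {"offset": [0, 0, 0], "roll": 0},
])

```text
time_s: 5.45
position: [0.5735, 0.2828, 0.1154]
ee_rot: [0.037, 0.999, 0.001, 0.001]
wrist_force: [-0.8, -0.6, -2.8]
gripper_width: 0.0295
gripper_force: 25.0
```

>>> jog_arm([
  {"offset": [0, -1, 0], "roll": 0},
  {"offset": [0, -1, 0], "roll": 0},
  {"offset": [0, -1, 0], "roll": 0},
  {"offset": [0, -1, 0], "roll": 0},
  {"offset": [0, -1, 0], "roll": 0},
  {"offset": [0, -1, 0], "roll": 0},
  {"offset": [0, -1, 0], "roll": 0},
  {"offset": [0.17, -1, 0], "roll": 0},
  {"offset": [0, -1, 0], "roll": 0},
  {"offset": [0, 0, 0], "roll": 0},
])

```text
time_s: 6.7
position: [0.5517, 0.0552, 0.1141]
ee_rot: [0.039, 0.999, -0.0, 0.0]
wrist_force: [-0.2, -0.2, -3.4]
gripper_width: 0.03
gripper_force: 25.0
```

```bash
cat >> h.py <<'E'
def tray(P,im,col,x,y):
    h0,h1=dict(blue=(108,132),yel=(18,34))[col]; h=cv2.cvtColor(im,cv2.COLOR_RGB2HSV)
    m=(h[...,0]>=h0)&(h[...,0]<=h1)&(h[...,1]>120)&(abs(P[...,0]-x)<.11)&(abs(P[...,1]-y)<.11)
    Q=P[m&(P[...,2]>.011)&(P[...,2]<.021)]; Q=Q[Q[:,0]>x-.060]
    r=cv2.minAreaRect((Q[:,:2]*1000).astype(np.float32)) if len(Q)>20 else None
    H=P[m&(P[...,2]>.04)]; rh=cv2.minAreaRect((H[:,:2]*1000).astype(np.float32)) if len(H)>10 else None
    return r,len(Q),rh,len(H)
E
python3 - <<'E'
from h import *
im,d,c=cap('wrist'); save(im,'w2'); P=grid(d,c)
print(tray(P,im,'yel',.540,-.1055)); print(tray(P,im,'blue',.515,.0925))
print(manip.state()['position'],manip.state()['ee_rot'])
E
```

```text
(((534.9026489257812, -105.30612182617188), (151.17648315429688, 110.16597747802734), 85.80777740478516), 4371, ((464.8520202636719, -99.39457702636719), (19.201457977294922, 13.926273345947266), 84.85932159423828), 596)
(((509.4701843261719, 92.66802978515625), (150.01995849609375, 109.17249298095703), 85.49591827392578), 3649, ((482.1436767578125, 75.57017517089844), (29.24747657775879, 110.99890899658203), 67.66492462158203), 705)
[0.55190872 0.0567891  0.11411099] [3.80461650e-02 9.99275981e-01 1.85611400e-05 5.56285341e-05]
```

View pics/w2.png

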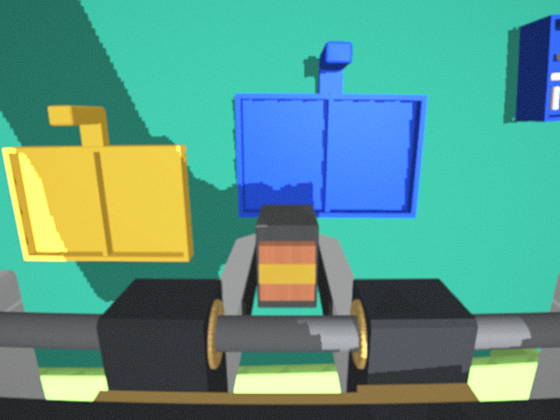

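The wrist view shows the transformer upright in the fingers at (287,255), the yellow tray with its divider at (105,205), and the blue tray with its divider at (328,155). Yellow tray centre is (0.540, -0.105), yaw -4.4°.

>>> jog_arm([
  {"offset": [0, -1, 0], "roll": 0},
  {"offset": [0, -1, 0], "roll": 0},
  {"offset": [0, -1, 0], "roll": 0},
  {"offset": [0, -1, 0], "roll": 0},
  {"offset": [0, -1, 0.3], "roll": 0},
  {"offset": [0, 0, 1], "roll": 0},
  {"offset": [0, 0, 1], "roll": 0},
  {"offset": [0, 0, 0.8], "roll": 0},
  {"offset": [0, 0, 0.2], "roll": 0},
  {"offset": [0, 0, 0], "roll": 0},
])

```text
time_s: 8.0
position: [0.5429, -0.0662, 0.0316]
ee_rot: [0.037, 0.999, 0.0, -0.0]
wrist_force: [-0.2, -0.8, -2.5]
gripper_width: 0.0302
gripper_force: 25.0
```

>>> jog_arm([
  {"offset": [0, -0.1, 0.3], "roll": 0},
  {"offset": [0, 0, 0.21], "roll": 0},
  {"offset": [0, 0, 0], "roll": 0},
])

```text
time_s: 8.38
position: [0.5424, -0.0688, 0.0184]
ee_rot: [0.037, 0.999, -0.0, -0.0]
wrist_force: [0.2, 0.1, -3.7]
gripper_width: 0.0299
gripper_force: 25.0
```

>>> jog_arm([
  {"offset": [0, 0, 0], "roll": 0},
  {"offset": [0, 0, 0], "roll": 0},
  {"offset": [0, 0, 0], "roll": 0},
  {"offset": [0, 0, -0.6], "roll": 0},
  {"offset": [0, 0, -1], "roll": 0},
  {"offset": [0, 0, -1], "roll": 0},
  {"offset": [0, -1, -1], "roll": 0},
  {"offset": [0, -1, 0], "roll": 0},
  {"offset": [0, -1, 0], "roll": 0},
  {"offset": [0, -1, 0], "roll": 0},
], hand=0.1)

```text
time_s: 9.62
position: [0.5353, -0.1694, 0.11]
ee_rot: [0.037, 0.999, -0.0, 0.001]
wrist_force: [0.8, 0.1, -1.0]
gripper_width: 0.0522
gripper_force: 0.0
```

>>> jog_arm([
  {"offset": [0, -1, -1], "roll": -0.4},
  {"offset": [0, -1, -1], "roll": 0},
  {"offset": [0, -1, -1], "roll": 0},
  {"offset": [0, -1, -1], "roll": 0},
  {"offset": [0, 0, 0], "roll": 0},
], hand=1)

```text
time_s: 10.25
position: [0.5333, -0.2709, 0.2115]
ee_rot: [0.004, 1.0, -0.001, 0.002]
wrist_force: [-0.5, 0.7, 0.0]
gripper_width: 0.0935
gripper_force: 0.0
```

```bash
python3 - <<'E'
from h import *
im,d,c=cap('wrist'); save(im,'w3'); P=grid(d,c)
for nm,x,y in [('orel',.573,-.273),('cap',.449,-.274),('motor',.569,-.398),('trafo',.5425,-.0688)]:
    print(nm); [print('  ',r) for r in rep(P,x,y,.035,z0=.022)]
print(tray(P,im,'yel',.540,-.1055)); print(manip.state()['position'],manip.state()['ee_rot'])
E
```

```text
orel
   ('zt', np.float64(0.044))
   (742, [573.4, -273.7], [29.2, 29.5], 88.8)
   (60, [573.4, -273.8], [29.2, 29.6], 89.6)
   (77, [559.2, -274.3], [1.6, 28.7], 1.5)
cap
   ('zt', np.float64(0.0476))
   (742, [448.7, -274.1], [28.5, 28.6], 43.9)
   (46, [449.7, -274.1], [28.3, 28.7], 80.3)
motor
   ('zt', np.float64(0.0446))
   (546, [568.4, -397.5], [33.9, 34.2], 84.0)
   (624, [568.2, -397.1], [35.8, 34.7], 87.9)
   (140, [561.4, -389.2], [34.9, 14.1], 40.9)
trafo
   ('zt', np.float64(0.052))
   (699, [541.4, -68.4], [27.9, 28.8], 85.1)
   (567, [541.4, -69.2], [30.9, 45.0], 85.5)
   (452, [533.7, -78.8], [24.0, 53.0], 52.3)
(((535.130859375, -105.05519104003906), (151.91094970703125, 110.31828308105469), 85.83641052246094), 2451, ((498.1303405761719, -123.32164764404297), (170.0457763671875, 94.3486557006836), 70.34778594970703), 678)
[ 0.53308911 -0.26915453  0.21007918] [ 2.92166394e-03  9.99995276e-01 -2.65549427e-04  9.17077743e-04]
```

View pics/w3.png

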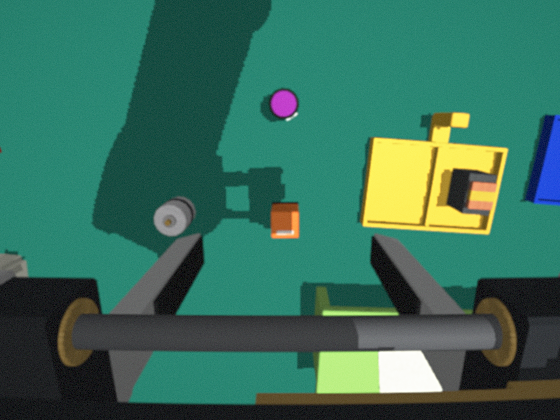

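The wrist view shows the transformer upright in the right-hand yellow compartment (475,192). The orange relay is at (285,220), the capacitor at (284,103) and the motor at (173,217); their tops are at 44, 47.6 and 44.6 mm (the motor's is its can), as expected.

>>> jog_arm([
  {"offset": [-1, -0.18, 0.5], "roll": 0},
  {"offset": [-0.62, 0, 1], "roll": 0},
  {"offset": [0, 0, 1], "roll": 0},
  {"offset": [0, 0, 1], "roll": 0},
  {"offset": [0, 0, 1], "roll": 0},
  {"offset": [0, 0, 1], "roll": 0},
  {"offset": [0, 0, 1], "roll": 0},
  {"offset": [0, 0, 0.8], "roll": 0},
  {"offset": [0, 0, 0], "roll": 0},
])

```text
time_s: 11.42
position: [0.5726, -0.2722, 0.0248]
ee_rot: [0.002, 1.0, 0.0, -0.001]
wrist_force: [0.0, -0.3, 0.7]
gripper_width: 0.0941
gripper_force: 0.0
```

>>> jog_arm([
  {"offset": [-0.03, -0.06, 0.47], "roll": 0},
  {"offset": [0, 0, 0], "roll": 0},
  {"offset": [0, 0, 0], "roll": 0},
  {"offset": [0, 0, 0], "roll": 0},
  {"offset": [0, 0, 0], "roll": 0},
  {"offset": [0, 0, 0], "roll": 0},
  {"offset": [0, 0, 0], "roll": 0},
  {"offset": [0, 0, 0], "roll": 0},
  {"offset": [0, 0, 0], "roll": 0},
], hand=-1, newtons=15)

```text
time_s: 12.55
position: [0.5743, -0.2746, 0.0146]
ee_rot: [0.002, 1.0, 0.0, 0.0]
wrist_force: [-0.8, 1.1, 1.6]
gripper_width: 0.0299
gripper_force: 15.0
```

>>> jog_arm([
  {"offset": [0, 0, -0.5], "roll": 0},
  {"offset": [0, 0, -1], "roll": 0},
  {"offset": [0, 0, -1], "roll": 0},
  {"offset": [0.4, 1, -0.3], "roll": 0},
  {"offset": [0.4, 1, 0], "roll": 0},
  {"offset": [0.4, 1, 0], "roll": 0},
  {"offset": [0.29, 1, 0], "roll": 0},
  {"offset": [0, 1, 0], "roll": 0},
  {"offset": [0, 0.32, 0], "roll": 0.41},
  {"offset": [0, 0, 0], "roll": 0},
])

```text
time_s: 13.8
position: [0.5379, -0.1409, 0.0851]
ee_rot: [0.037, 0.999, 0.0, 0.0]
wrist_force: [-0.2, -0.8, -0.7]
gripper_width: 0.0299
gripper_force: 15.0
```

>>> jog_arm([
  {"offset": [0.03, -0.03, 1], "roll": 0},
  {"offset": [0, 0, 1], "roll": 0},
  {"offset": [0, 0, 0.5], "roll": 0},
  {"offset": [0, 0, 0.15], "roll": 0},
  {"offset": [0, 0, 0], "roll": 0},
])

```text
time_s: 14.42
position: [0.5371, -0.1426, 0.0188]
ee_rot: [0.038, 0.999, -0.0, 0.0]
wrist_force: [0.9, 0.1, -1.5]
gripper_width: 0.0301
gripper_force: 15.0
```

>>> jog_arm([
  {"offset": [0, 0, 0], "roll": 0},
  {"offset": [0, 0, 0], "roll": 0},
  {"offset": [0, 0, 0], "roll": 0},
  {"offset": [0, 0, -0.6], "roll": 0},
  {"offset": [0, 0, -1], "roll": 0},
  {"offset": [0, 0, -1], "roll": 0},
  {"offset": [0, -1, -0.6], "roll": -0.44},
  {"offset": [0, -1, 0], "roll": 0},
  {"offset": [0, -1, 0], "roll": 0},
  {"offset": [0, -1, 0], "roll": 0},
], hand=0.05)

```text
time_s: 15.68
position: [0.5351, -0.243, 0.0994]
ee_rot: [-0.0, 1.0, -0.0, 0.0]
wrist_force: [0.7, 0.1, 0.1]
gripper_width: 0.0493
gripper_force: 0.0
```

>>> jog_arm([
  {"offset": [-0.4, -1, 0], "roll": 0},
  {"offset": [-0.4, -1, 0], "roll": 0},
  {"offset": [-0.3, -1, 0], "roll": 0},
  {"offset": [-0.23, -1, 0], "roll": 0},
  {"offset": [0, -1, 0], "roll": 0},
  {"offset": [0, -1, 0], "roll": 0},
  {"offset": [0, -0.17, 0.4], "roll": 0},
  {"offset": [0, 0, 0], "roll": 0},
], hand=1)

```text
time_s: 16.68
position: [0.5676, -0.3959, 0.0871]
ee_rot: [-0.0, 1.0, 0.001, -0.001]
wrist_force: [-0.7, 0.4, 0.4]
gripper_width: 0.0942
gripper_force: 0.0
```

```bash
python3 - <<'E'
from h import *
im,d,c=cap('wrist'); P=grid(d,c); h=cv2.cvtColor(im,cv2.COLOR_RGB2HSV)
for nm,x,y in [('orel',.537,-.1416),('trafo',.5425,-.0688),('cap',.449,-.274)]:
    try: print(nm); [print('  ',r) for r in rep(P,x,y,.03,z0=.022)]
    except Exception as e: print(e)
print(tray(P,im,'yel',.540,-.1055)[0]); print(manip.state()['position'])
E
```

```text
orel
index -1 is out of bounds for axis 0 with size 0
trafo
index -1 is out of bounds for axis 0 with size 0
cap
   ('zt', np.float64(0.0475))
   (1912, [449.4, -274.4], [28.8, 29.6], 0.5)
   (336, [450.1, -275.0], [28.7, 30.2], 88.3)
   (538, [453.1, -281.9], [31.3, 13.0], 21.8)
((564.2637939453125, -179.49667358398438), (9.851066589355469, 40.29998779296875), 85.59021759033203)
[ 0.56802329 -0.3954703   0.08750539]
```

Capacitor confirmed at (0.4494,-0.2745). Next, the motor.

>>> jog_arm([
  {"offset": [0, -0.06, 1], "roll": 0},
  {"offset": [0, 0, 1], "roll": 0},
  {"offset": [0, 0, 0.7], "roll": 0},
  {"offset": [0, 0, 0.26], "roll": 0},
  {"offset": [0, 0, 0], "roll": 0},
])

```text
time_s: 17.35
position: [0.5684, -0.3977, 0.0143]
ee_rot: [-0.001, 1.0, 0.0, -0.0]
wrist_force: [-0.1, 0.7, -0.2]
gripper_width: 0.0941
gripper_force: 0.0
```

>>> jog_arm([
  {"offset": [0, 0, 0], "roll": 0},
  {"offset": [0, 0, 0], "roll": 0},
  {"offset": [0, 0, 0], "roll": 0},
  {"offset": [0, 0, 0], "roll": 0},
  {"offset": [0, 0, 0], "roll": 0},
  {"offset": [0, 0, 0], "roll": 0},
  {"offset": [0, 0, 0], "roll": 0},
  {"offset": [0, 0, 0], "roll": 0},
], hand=-1, newtons=20)

```text
time_s: 18.35
position: [0.5683, -0.3978, 0.0142]
ee_rot: [-0.0, 1.0, -0.0, -0.0]
wrist_force: [-1.1, 0.0, -0.3]
gripper_width: 0.0356
gripper_force: 20.0
```

>>> jog_arm([
  {"offset": [0, 0, -0.5], "roll": 0},
  {"offset": [0, 0, -1], "roll": 0},
  {"offset": [0, 0, -1], "roll": 0},
  {"offset": [0, 0.5, -1], "roll": 0},
  {"offset": [0, 1, -0.5], "roll": 0},
  {"offset": [0.2, 1, 0], "roll": 0},
  {"offset": [0.2, 1, 0], "roll": 0},
  {"offset": [0.2, 1, 0], "roll": 0},
  {"offset": [0.2, 1, 0], "roll": 0},
  {"offset": [0.2, 1, 0], "roll": 0},
])

```text
time_s: 19.6
position: [0.5431, -0.2346, 0.1151]
ee_rot: [-0.0, 1.0, -0.0, 0.0]
wrist_force: [-0.9, 0.7, -0.4]
gripper_width: 0.0352
gripper_force: 20.0
```

>>> jog_arm([
  {"offset": [0.1, 1, 0], "roll": 0},
  {"offset": [0.1, 1, 0], "roll": 0},
  {"offset": [0.1, 1, 0], "roll": 0},
  {"offset": [0.1, 1, 0], "roll": 0},
  {"offset": [0.1, 1, 0], "roll": 0},
  {"offset": [0.1, 1, 0], "roll": 0},
  {"offset": [0.1, 1, 0], "roll": 0},
  {"offset": [0.1, 1, 0], "roll": 0},
  {"offset": [0.1, 1, 0], "roll": 0},
  {"offset": [0, 1, 0], "roll": 0},
])

```text
time_s: 20.85
position: [0.5205, 0.0153, 0.1151]
ee_rot: [-0.0, 1.0, 0.0, 0.0]
wrist_force: [0.5, -0.4, -0.6]
gripper_width: 0.0357
gripper_force: 20.0
```

>>> jog_arm([
  {"offset": [0.1, 1, 0], "roll": 0},
  {"offset": [0, 1, 0], "roll": 0},
  {"offset": [0, 1, 0], "roll": 0},
  {"offset": [0, 1, 0], "roll": 0},
  {"offset": [0, 0.5, 0], "roll": 0},
  {"offset": [0, 0, 0], "roll": 0.47},
  {"offset": [0, 0, 0], "roll": 0},
])

```text
time_s: 21.72
position: [0.518, 0.1267, 0.1145]
ee_rot: [0.041, 0.999, -0.0, 0.0]
wrist_force: [1.1, -0.6, -1.4]
gripper_width: 0.0354
gripper_force: 20.0
```

```bash
python3 - <<'E'
from h import *
im,d,c=cap('side'); save(im[80:330,170:420].repeat(2,0).repeat(2,1),'s1'); P=grid(d,c)
for nm,x,y in [('orel',.537,-.1416),('trafo',.5425,-.0688)]:
    print(nm); [print('  ',r) for r in rep(P,x,y,.03,z0=.022)]
print(tray(P,im,'yel',.540,-.1055)); print(manip.state()['position'])
E
```

```text
orel
   ('zt', np.float64(0.0477))
   (165, [535.9, -142.1], [30.9, 27.6], 85.2)
   (55, [536.8, -141.9], [30.2, 29.6], 85.4)
   (64, [529.0, -150.0], [20.1, 36.3], 44.1)
trafo
   ('zt', np.float64(0.0516))
   (138, [542.1, -68.0], [28.4, 28.1], 86.7)
   (125, [542.0, -69.2], [29.7, 44.1], 84.7)
   (119, [541.7, -71.7], [27.0, 44.3], 84.7)
(((535.8103637695312, -105.13507843017578), (152.66949462890625, 108.7166748046875), 85.15216064453125), 568, ((508.5719299316406, -99.35277557373047), (102.45228576660156, 99.22441101074219), 79.32755279541016), 261)
[0.51801634 0.1266469  0.1144912 ]
```

View pics/s1.png

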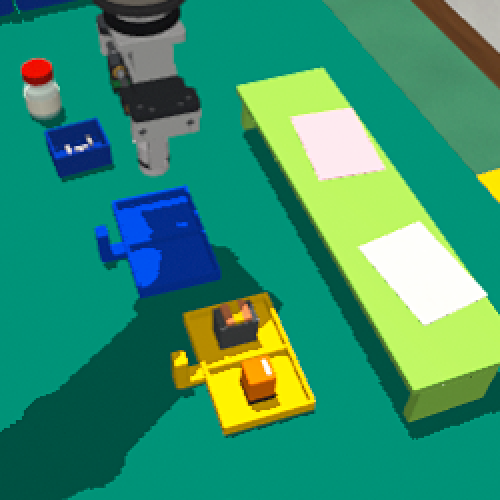

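The side crop shows the yellow kit standing correctly (transformer at (237,320), orange relay at (258,378)). The motor hangs over the blue tray's far compartment at (152,158).

>>> jog_arm([
  {"offset": [0, 0.09, 0.5], "roll": 0},
  {"offset": [0, 0, 1], "roll": 0},
  {"offset": [0, 0, 1], "roll": 0},
  {"offset": [0, 0, 0.9], "roll": 0},
  {"offset": [0, 0, 0.3], "roll": 0},
  {"offset": [0, 0, 0.13], "roll": 0},
  {"offset": [0, 0, 0], "roll": 0},
])

```text
time_s: 22.65
position: [0.5184, 0.1294, 0.0189]
ee_rot: [0.041, 0.999, 0.0, 0.0]
wrist_force: [-0.5, -0.0, -2.0]
gripper_width: 0.0355
gripper_force: 20.0
```

>>> jog_arm([
  {"offset": [0, 0, 0], "roll": 0},
  {"offset": [0, 0, 0], "roll": 0},
  {"offset": [0, 0, 0], "roll": 0},
  {"offset": [0, 0, -0.6], "roll": 0},
  {"offset": [0, 0, -1], "roll": 0},
  {"offset": [0, 0, -1], "roll": 0},
  {"offset": [0, -0.5, -1], "roll": -0.47},
  {"offset": [0, -1, 0], "roll": 0},
  {"offset": [0, -1, 0], "roll": 0},
  {"offset": [0, -1, 0], "roll": 0},
], hand=0.15)

```text
time_s: 23.9
position: [0.5173, 0.0411, 0.1096]
ee_rot: [-0.0, 1.0, 0.0, 0.0]
wrist_force: [-0.2, -0.2, -0.1]
gripper_width: 0.0541
gripper_force: 0.0
```

>>> jog_arm([
  {"offset": [0.2, -1, 0], "roll": 0},
  {"offset": [0.2, -1, 0], "roll": 0},
  {"offset": [0.2, -1, 0], "roll": 0},
  {"offset": [0.2, -1, 0], "roll": 0},
  {"offset": [0.2, -1, 0], "roll": 0},
  {"offset": [0.2, -1, 0], "roll": 0},
  {"offset": [0.3, -1, 0], "roll": 0},
  {"offset": [0.3, -1, 0], "roll": 0},
  {"offset": [0.3, -1, 0], "roll": 0},
  {"offset": [0.3, -1, 0], "roll": 0},
], hand=1)

```text
time_s: 25.15
position: [0.4572, -0.209, 0.1095]
ee_rot: [-0.0, 1.0, 0.0, 0.0]
wrist_force: [0.7, 0.0, -1.1]
gripper_width: 0.0939
gripper_force: 0.0
```

>>> jog_arm([
  {"offset": [0.32, -1, 0], "roll": 0},
  {"offset": [0, -1, 0], "roll": 0},
  {"offset": [0, -0.62, 0.5], "roll": 0},
  {"offset": [0, 0, 0.5], "roll": 0},
  {"offset": [0, 0, 0], "roll": 0},
])

```text
time_s: 25.78
position: [0.4489, -0.2727, 0.083]
ee_rot: [-0.001, 1.0, 0.0, -0.001]
wrist_force: [0.3, 1.1, -0.4]
gripper_width: 0.0942
gripper_force: 0.0
```

>>> jog_arm([
  {"offset": [0, -0.06, 1], "roll": 0},
  {"offset": [0, 0, 1], "roll": 0},
  {"offset": [0, 0, 0.5], "roll": 0},
  {"offset": [0, 0, 0.24], "roll": 0},
  {"offset": [0, 0, 0], "roll": 0},
])

```text
time_s: 26.4
position: [0.4495, -0.2751, 0.0153]
ee_rot: [-0.0, 1.0, -0.0, 0.0]
wrist_force: [0.3, -1.3, -0.2]
gripper_width: 0.0937
gripper_force: 0.0
```

>>> jog_arm([
  {"offset": [0, 0, 0], "roll": 0},
  {"offset": [0, 0, 0], "roll": 0},
  {"offset": [0, 0, 0], "roll": 0},
  {"offset": [0, 0, 0], "roll": 0},
  {"offset": [0, 0, 0], "roll": 0},
  {"offset": [0, 0, 0], "roll": 0},
  {"offset": [0, 0, 0], "roll": 0},
  {"offset": [0, 0, 0], "roll": 0},
  {"offset": [0, 0, 0], "roll": 0},
], hand=-1, newtons=15)

```text
time_s: 27.52
position: [0.4494, -0.2751, 0.015]
ee_rot: [-0.0, 1.0, -0.0, -0.0]
wrist_force: [0.0, 0.9, 0.1]
gripper_width: 0.0299
gripper_force: 15.0
```

>>> jog_arm([
  {"offset": [0, 0, -0.5], "roll": 0},
  {"offset": [0, 0, -1], "roll": 0},
  {"offset": [0, 0, -1], "roll": 0},
  {"offset": [0, 0.25, -1], "roll": 0},
  {"offset": [-0.2, 1, -0.5], "roll": 0},
  {"offset": [-0.2, 1, 0], "roll": 0},
  {"offset": [-0.2, 1, 0], "roll": 0},
  {"offset": [-0.2, 1, 0], "roll": 0},
  {"offset": [-0.2, 1, 0], "roll": 0},
  {"offset": [-0.2, 1, 0], "roll": 0},
])

```text
time_s: 28.78
position: [0.4795, -0.1182, 0.1158]
ee_rot: [-0.0, 1.0, -0.0, 0.0]
wrist_force: [0.5, 1.2, -0.4]
gripper_width: 0.0298
gripper_force: 15.0
```

>>> jog_arm([
  {"offset": [-0.2, 1, 0], "roll": 0},
  {"offset": [-0.2, 1, 0], "roll": 0},
  {"offset": [-0.2, 1, 0], "roll": 0},
  {"offset": [-0.2, 1, 0], "roll": 0},
  {"offset": [-0.2, 1, 0], "roll": 0},
  {"offset": [-0.2, 1, 0], "roll": 0},
  {"offset": [-0.1, 1, 0], "roll": 0},
  {"offset": [0, 0, 0], "roll": 0.47},
  {"offset": [0, 0, 0], "roll": 0},
])

```text
time_s: 29.9
position: [0.5117, 0.0562, 0.1156]
ee_rot: [0.04, 0.999, -0.0, 0.0]
wrist_force: [-0.4, 0.4, -0.5]
gripper_width: 0.0301
gripper_force: 15.0
```

```bash
python3 - <<'E'
from h import *
im,d,c=cap('wrist'); P=grid(d,c); save(im,'w4')
print(tray(P,im,'blue',.515,.0925))
for r in rep(P,.518,.129,.03,z0=.022): print(r)
print(manip.state()['position'])
E
```

```text
(((509.4322814941406, 92.60548400878906), (149.66151428222656, 109.85354614257812), 85.41691589355469), 3169, ((471.7292175292969, 74.57748413085938), (43.9949836730957, 90.39216613769531), 71.99693298339844), 665)
('zt', np.float64(0.0486))
(1176, [519.1, 129.1], [34.2, 34.6], 27.7)
(1220, [518.8, 129.3], [35.4, 35.2], 81.6)
(308, [511.2, 123.1], [17.4, 36.3], 38.2)
[0.51167481 0.05600346 0.11551039]
```

View pics/w4.png

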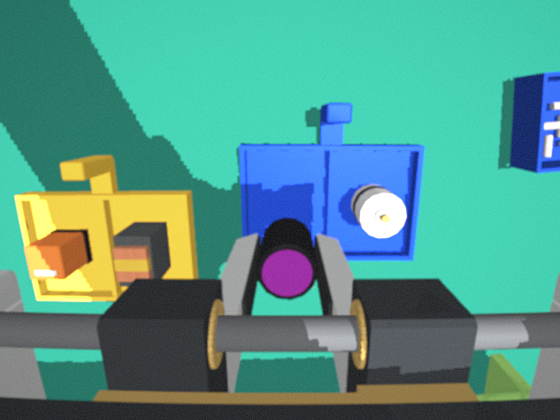

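The wrist view shows the motor upright in the blue tray's right compartment (383,215), the capacitor held over the left one (287,270), and the yellow kit intact at (105,250).

>>> jog_arm([
  {"offset": [0, 0, 0.5], "roll": 0},
  {"offset": [0, 0, 1], "roll": 0},
  {"offset": [0, 0, 1], "roll": 0},
  {"offset": [0, 0, 0.9], "roll": 0},
  {"offset": [0, 0, 0.3], "roll": 0},
  {"offset": [0, 0, 0.14], "roll": 0},
  {"offset": [0, 0, 0], "roll": 0},
])

```text
time_s: 30.82
position: [0.5119, 0.056, 0.0194]
ee_rot: [0.041, 0.999, 0.0, 0.0]
wrist_force: [0.8, 0.5, -0.7]
gripper_width: 0.0297
gripper_force: 15.0
```

>>> jog_arm([
  {"offset": [0, 0, 0], "roll": 0},
  {"offset": [0, 0, 0], "roll": 0},
  {"offset": [0, 0, 0], "roll": 0},
  {"offset": [0, 0, -0.6], "roll": 0},
  {"offset": [0, 0, -1], "roll": 0},
  {"offset": [0, 0, -1], "roll": 0},
  {"offset": [0, 0, -1], "roll": 0},
  {"offset": [0, 0, 0], "roll": 0},
], hand=0.05)

```text
time_s: 31.82
position: [0.5129, 0.0564, 0.1115]
ee_rot: [0.041, 0.999, 0.001, 0.002]
wrist_force: [-0.0, -0.2, -0.1]
gripper_width: 0.0493
gripper_force: 0.0
```

```bash
python3 - <<'E'
from h import *
im,d,c=cap('wrist'); P=grid(d,c); h=cv2.cvtColor(im,cv2.COLOR_RGB2HSV)
b=(h[...,0]>=108)&(h[...,0]<=132)&(h[...,1]>120)
m=b&near(P,.4405,.0995,.02,.042,.056); print('handle top',m.sum(),P[m].mean(0),cv2.minAreaRect((P[m][:,:2]*1000).astype(np.float32)))
print(tray(P,im,'blue',.515,.0925)[0])
for x,y in [(.518,.129),(.512,.056)]:
  for r in rep(P,x,y,.028,z0=.022)[:3]: print(r)
zs=np.load('side0.npz'); c2={k:zs[k] for k in ['intrinsics','k1','view']}; P2=grid(zs['d'],c2); h2=cv2.cvtColor(zs['im'],cv2.COLOR_RGB2HSV)
m2=(h2[...,0]>=108)&(h2[...,0]<=132)&(h2[...,1]>120)&near(P2,.4405,.0995,.02,.042,.056)
print(tri([c,c2],[np.mean(np.nonzero(k)[::-1],axis=1) for k in (m,m2)]))
E
```

```text
handle top 510 [0.4398562  0.09808398 0.04879452] ((439.855712890625, 98.36598205566406), (17.485214233398438, 12.744895935058594), 85.45735168457031)
((509.62518310546875, 92.6345443725586), (150.06436157226562, 109.29393005371094), 85.1440658569336)
('zt', np.float64(0.0486))
(1239, [519.1, 129.2], [34.5, 34.4], 11.8)
(1233, [518.6, 129.1], [35.1, 35.1], 83.5)
('zt', np.float64(0.0513))
(1198, [511.6, 55.7], [28.8, 29.1], 85.4)
(109, [510.2, 58.2], [30.7, 24.5], 43.7)
(array([0.43962944, 0.09875206, 0.04462659]), np.float64(0.00020965656109646038))
```

>>> jog_arm([
  {"offset": [1, 0.5, 0], "roll": 0},
  {"offset": [1, 0.5, 0], "roll": 0},
  {"offset": [1, 0.44, 0], "roll": 0},
  {"offset": [0.05, 0, 0.3], "roll": 0},
  {"offset": [0, 0, 0.5], "roll": 0},
  {"offset": [0, 0, 0], "roll": 0},
], hand=0.4)

```text
time_s: 32.62
position: [0.4383, 0.0975, 0.0877]
ee_rot: [0.041, 0.999, -0.001, -0.001]
wrist_force: [-0.1, -1.3, 0.6]
gripper_width: 0.0659
gripper_force: 0.0
```

>>> jog_arm([
  {"offset": [-0.06, 0.03, 1], "roll": 0},
  {"offset": [0, 0, 1], "roll": 0},
  {"offset": [0, 0, 0.6], "roll": 0},
  {"offset": [0, 0, 0.33], "roll": 0},
  {"offset": [0, 0, 0], "roll": 0},
])

```text
time_s: 33.25
position: [0.4401, 0.0986, 0.0156]
ee_rot: [0.041, 0.999, -0.0, -0.0]
wrist_force: [-0.1, -0.3, 0.3]
gripper_width: 0.0659
gripper_force: 0.0
```

>>> jog_arm([
  {"offset": [0, 0, 0], "roll": 0},
  {"offset": [0, 0, 0], "roll": 0},
  {"offset": [0, 0, 0], "roll": 0},
  {"offset": [0, 0, 0], "roll": 0},
  {"offset": [0, 0, 0], "roll": 0},
  {"offset": [0, 0, 0], "roll": 0},
  {"offset": [0, 0, 0], "roll": 0},
], hand=-1, newtons=40)

```text
time_s: 34.12
position: [0.4401, 0.0989, 0.0158]
ee_rot: [0.041, 0.999, 0.0, -0.0]
wrist_force: [-1.1, -1.1, 3.3]
gripper_width: 0.0178
gripper_force: 40.0
```

>>> jog_arm([
  {"offset": [-0.1, 0, 0], "roll": -0.05},
  {"offset": [-0.1, 0, 0], "roll": -0.06},
  {"offset": [-0.1, 0, 0], "roll": -0.06},
  {"offset": [-0.1, 0, 0], "roll": -0.05},
  {"offset": [-0.2, 0, 0], "roll": 0},
  {"offset": [-0.3, 0, 0], "roll": 0},
  {"offset": [-0.3, 0, 0], "roll": 0},
  {"offset": [-0.3, 0, 0], "roll": 0},
  {"offset": [-0.2, 0, 0], "roll": 0},
  {"offset": [-0.1, 0, 0], "roll": 0},
])

```text
time_s: 35.38
position: [0.4825, 0.0966, 0.0155]
ee_rot: [0.021, 1.0, -0.0, -0.003]
wrist_force: [-23.4, 1.9, 29.3]
gripper_width: 0.0175
gripper_force: 40.0
```

```bash
cat >> h.py <<'E'
def edges(im,d,c,xl):
    """blue tray far-left rim lines & shelf in given view: rim pts"""
    P=grid(d,c)
    m=(P[...,2]>.069)&(P[...,2]<.080)&(P[...,0]>.6)&(P[...,0]<.85)&(abs(P[...,1])<.3)
    return P,cv2.minAreaRect((P[m][:,:2]*1000).astype(np.float32))
E
python3 - <<'E'
from h import *
s=manip.state(); print(s['position'],s['ee_rot'],s['wrist_force'])
for n in ['side','scene']:
    im,d,c=cap(n); P,r=edges(im,d,c,0); print(n,'shelf',r); print(tray(P,im,'blue',.56,.088))
    for x,y in [(.56,.127),(.558,.054)]:
        try: print(rep(P,x,y,.025,z0=.022)[:2])
        except Exception as e: print('hid')
E
```

```text
[0.48246752 0.096585   0.01553566] [ 2.11935258e-02  9.99772148e-01 -2.60762677e-04 -2.53341245e-03] [-23.44601114   1.87072248  29.29795509]
side shelf ((733.534423828125, 13.118682861328125), (503.1969299316406, 132.9457550048828), 87.58487701416016)
(((552.8740234375, 93.35565185546875), (151.36309814453125, 103.5589370727539), 87.40267181396484), 281, ((514.0059204101562, 108.3890151977539), (79.27571105957031, 175.3207550048828), 15.108871459960938), 23)
[('zt', np.float64(0.0482)), (58, [559.2, 127.9], [27.4, 31.9], 29.1)]
[('zt', np.float64(0.0514)), (89, [554.8, 55.6], [27.3, 26.1], 69.2)]
scene shelf ((735.4124755859375, 12.122955322265625), (501.0111389160156, 134.5441436767578), 87.31192016601562)
(((557.3479614257812, 93.10223388671875), (152.80831909179688, 105.66643524169922), 86.29490661621094), 278, ((518.8597412109375, 73.21028900146484), (9.157909393310547, 100.07738494873047), 52.462825775146484), 27)
[('zt', np.float64(0.0495)), (45, [560.2, 128.9], [32.7, 28.2], 82.8)]
[('zt', np.float64(0.0524)), (62, [557.4, 55.8], [27.8, 26.4], 75.1)]
```

>>> jog_arm([
  {"offset": [0, 0, -0.04], "roll": 0},
  {"offset": [0, 0, 0], "roll": 0},
])

```text
time_s: 35.72
position: [0.4849, 0.0966, 0.0165]
ee_rot: [0.021, 1.0, -0.0, -0.0]
wrist_force: [-0.2, 0.4, -5.2]
gripper_width: 0.0181
gripper_force: 40.0
```

```bash
python3 - <<'E'
from h import *
s=manip.state(); print({k:np.round(s[k],4) for k in ['position','ee_rot','wrist_force','ft_torque']})
E
```

```text
{'position': array([0.4849, 0.0966, 0.0165]), 'ee_rot': array([ 2.130e-02,  9.998e-01, -1.000e-04, -2.000e-04]), 'wrist_force': array([-0.1697,  0.3503, -5.2116]), 'ft_torque': array([-0.0023,  0.2854,  0.0145])}
```

>>> jog_arm([
  {"offset": [-0.1, 0, 0.005], "roll": 0},
  {"offset": [-0.2, 0, 0], "roll": 0},
  {"offset": [-0.3, 0, 0], "roll": 0},
  {"offset": [-0.3, 0, 0], "roll": 0},
  {"offset": [-0.3, 0, 0], "roll": 0},
  {"offset": [-0.3, 0, 0], "roll": 0},
  {"offset": [-0.3, 0, 0], "roll": 0},
  {"offset": [-0.2, 0, 0], "roll": 0},
  {"offset": [-0.1, 0, 0], "roll": 0},
  {"offset": [0, 0, 0], "roll": 0},
])

```text
time_s: 36.98
position: [0.5375, 0.0944, 0.0166]
ee_rot: [0.021, 1.0, -0.0, -0.0]
wrist_force: [-0.8, 0.3, -4.6]
gripper_width: 0.0179
gripper_force: 40.0
```

>>> jog_arm([
  {"offset": [-0.1, 0, 0], "roll": 0},
  {"offset": [-0.2, 0, 0], "roll": 0},
  {"offset": [-0.3, 0, 0], "roll": 0},
  {"offset": [-0.3, 0, 0], "roll": 0},
  {"offset": [-0.3, 0, 0], "roll": 0},
  {"offset": [-0.3, 0, 0], "roll": 0},
  {"offset": [-0.2, 0, 0], "roll": 0},
  {"offset": [-0.1, 0, 0], "roll": 0},
  {"offset": [0, 0, 0], "roll": 0},
])

```text
time_s: 38.1
position: [0.5824, 0.0925, 0.0165]
ee_rot: [0.021, 1.0, -0.0, -0.0]
wrist_force: [0.9, -0.2, -4.9]
gripper_width: 0.0177
gripper_force: 40.0
```

```bash
python3 - <<'E'
from h import *
s=manip.state(); print({k:np.round(s[k],4) for k in ['position','ee_rot','wrist_force','ft_torque']})
L=np.array([.6687,.0157]);a=np.radians(-2.55);r=s['position'][:2]-L;print('handle sx,sy',r@[np.cos(a),np.sin(a)],r@[-np.sin(a),np.cos(a)])
im,d,c=cap('side'); save(im[80:330,170:420].repeat(2,0).repeat(2,1),'s2')
E
```

```text
{'position': array([0.5824, 0.0925, 0.0165]), 'ee_rot': array([ 2.140e-02,  9.998e-01, -0.000e+00, -1.000e-04]), 'wrist_force': array([ 0.8971, -0.1652, -4.9245]), 'ft_torque': array([ 0.0254,  0.3236, -0.0061])}
handle sx,sy -0.08959159810380549 0.07284895037747983
```

View pics/s2.png

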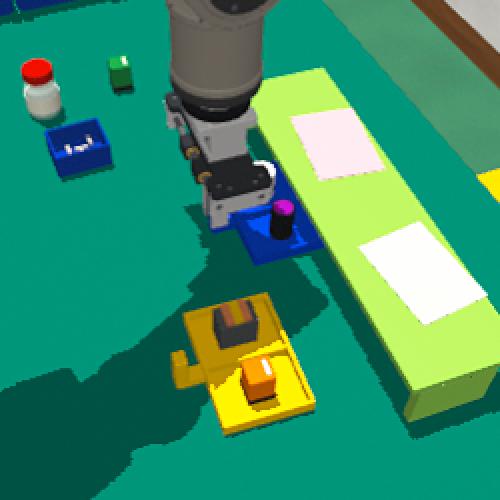

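The side crop shows the tray entering the shelf squarely with the capacitor (283,218) upright. The upward pull is about 5 N, so I'll lower the hand slightly to keep the tray on the table.

>>> jog_arm([
  {"offset": [0, 0, 0.02], "roll": 0},
  {"offset": [0, 0, 0], "roll": 0},
])

```text
time_s: 38.4
position: [0.5823, 0.0925, 0.0161]
ee_rot: [0.021, 1.0, -0.0, -0.0]
wrist_force: [0.9, 0.1, -4.8]
gripper_width: 0.0177
gripper_force: 40.0
```

>>> jog_arm([
  {"offset": [0, 0, 0.012], "roll": 0},
  {"offset": [0, 0, 0], "roll": 0},
])

```text
time_s: 38.65
position: [0.5824, 0.0925, 0.0158]
ee_rot: [0.021, 1.0, -0.0, -0.0]
wrist_force: [-0.8, 0.5, -5.5]
gripper_width: 0.0178
gripper_force: 40.0
```

>>> jog_arm([
  {"offset": [0, 0, 0.012], "roll": 0},
  {"offset": [0, 0, 0], "roll": 0},
])

```text
time_s: 38.9
position: [0.5825, 0.0925, 0.0156]
ee_rot: [0.021, 1.0, 0.0, 0.0]
wrist_force: [-0.7, 0.1, 0.3]
gripper_width: 0.0176
gripper_force: 40.0
```

>>> jog_arm([
  {"offset": [-0.1, 0, 0], "roll": 0},
  {"offset": [-0.2, 0, 0], "roll": 0},
  {"offset": [-0.3, 0, 0], "roll": 0},
  {"offset": [-0.3, 0, 0], "roll": 0},
  {"offset": [-0.2, 0, 0], "roll": 0},
  {"offset": [-0.2, 0, 0], "roll": 0},
  {"offset": [-0.1, 0, 0], "roll": 0},
  {"offset": [-0.1, 0, 0], "roll": 0},
  {"offset": [0, 0, 0], "roll": 0},
])

```text
time_s: 40.02
position: [0.6199, 0.0909, 0.0156]
ee_rot: [0.021, 1.0, 0.0, -0.0]
wrist_force: [-4.9, 0.1, 4.0]
gripper_width: 0.0178
gripper_force: 40.0
```

>>> jog_arm([
  {"offset": [-0.06, 0, 0], "roll": 0},
  {"offset": [-0.06, 0, 0], "roll": 0},
  {"offset": [-0.05, 0, 0], "roll": 0},
  {"offset": [0, 0, 0], "roll": 0},
])

```text
time_s: 40.52
position: [0.6239, 0.0908, 0.0156]
ee_rot: [0.021, 1.0, 0.0, -0.0]
wrist_force: [-6.8, 0.4, 5.6]
gripper_width: 0.0178
gripper_force: 40.0
```

>>> jog_arm([
  {"offset": [-0.04, 0, 0], "roll": 0},
  {"offset": [-0.03, 0, 0], "roll": 0},
  {"offset": [0, 0, 0], "roll": 0},
])

```text
time_s: 40.9
position: [0.6255, 0.0907, 0.0156]
ee_rot: [0.021, 1.0, 0.0, -0.0]
wrist_force: [-7.0, 1.3, 7.0]
gripper_width: 0.0177
gripper_force: 40.0
```

>>> jog_arm([
  {"offset": [-0.03, 0, 0], "roll": 0},
  {"offset": [-0.03, 0, 0], "roll": 0},
  {"offset": [0, 0, 0], "roll": 0},
])

```text
time_s: 41.28
position: [0.627, 0.0907, 0.0156]
ee_rot: [0.021, 1.0, 0.0, -0.0]
wrist_force: [-6.9, 0.6, 6.4]
gripper_width: 0.0175
gripper_force: 40.0
```

>>> jog_arm([
  {"offset": [-0.03, 0, 0], "roll": 0},
  {"offset": [0, 0, 0], "roll": 0},
])

```text
time_s: 41.52
position: [0.6278, 0.0906, 0.0157]
ee_rot: [0.021, 1.0, 0.0, -0.0]
wrist_force: [-6.1, 0.5, 7.1]
gripper_width: 0.0174
gripper_force: 40.0
```

>>> jog_arm([
  {"offset": [-0.03, 0, 0], "roll": 0},
  {"offset": [-0.03, 0, 0], "roll": 0},
  {"offset": [0, 0, 0], "roll": 0},
])

```text
time_s: 41.9
position: [0.6291, 0.0906, 0.0156]
ee_rot: [0.021, 1.0, 0.0, -0.001]
wrist_force: [-8.8, 0.1, 8.8]
gripper_width: 0.0176
gripper_force: 40.0
```

>>> jog_arm([
  {"offset": [-0.03, 0, 0], "roll": 0},
  {"offset": [0, 0, 0], "roll": 0},
])

```text
time_s: 42.15
position: [0.6291, 0.0906, 0.0156]
ee_rot: [0.021, 1.0, 0.0, -0.001]
wrist_force: [-13.8, 0.5, 12.6]
gripper_width: 0.0176
gripper_force: 40.0
```

>>> jog_arm([
  {"offset": [-0.04, 0, -0.005], "roll": 0},
  {"offset": [0, 0, 0], "roll": 0},
])

```text
time_s: 42.4
position: [0.6291, 0.0905, 0.0156]
ee_rot: [0.021, 1.0, -0.0, -0.002]
wrist_force: [-19.8, 0.3, 17.1]
gripper_width: 0.0179
gripper_force: 40.0
```

```bash
python3 - <<'E'
from h import *
s=manip.state(); print({k:np.round(s[k],4) for k in ['position','ee_rot','wrist_force','ft_torque']})
E
```

```text
{'position': array([0.6291, 0.0905, 0.0156]), 'ee_rot': array([ 0.0213,  0.9998, -0.    , -0.0022]), 'wrist_force': array([-19.7628,   0.2908,  17.1107]), 'ft_torque': array([-0.0174,  4.1297,  0.0199])}
```

>>> jog_arm([
  {"offset": [0.04, 0, 0], "roll": 0},
  {"offset": [0, 0, 0], "roll": 0},
])

```text
time_s: 42.65
position: [0.6291, 0.0905, 0.0156]
ee_rot: [0.021, 1.0, -0.0, -0.001]
wrist_force: [-13.2, 0.4, 9.9]
gripper_width: 0.0178
gripper_force: 40.0
```

>>> jog_arm([
  {"offset": [0, 0, 0], "roll": 0},
  {"offset": [0, 0, 0], "roll": 0},
  {"offset": [0, 0, 0], "roll": 0},
  {"offset": [0, 0, 0], "roll": 0},
  {"offset": [0, 0, -0.5], "roll": 0},
  {"offset": [0, 0, -1], "roll": 0},
  {"offset": [0, 0, -1], "roll": 0},
  {"offset": [1, 0, -1], "roll": 0},
  {"offset": [1, 0, -1], "roll": 0},
  {"offset": [1, 0, -1], "roll": 0},
], hand=0)

```text
time_s: 43.9
position: [0.5548, 0.0936, 0.1547]
ee_rot: [0.021, 1.0, 0.0, 0.0]
wrist_force: [-0.1, 0.1, 0.0]
gripper_width: 0.0468
gripper_force: 0.0
```

>>> jog_arm([
  {"offset": [1, 0.5, 0], "roll": 0},
  {"offset": [1, 1, 0], "roll": 0},
  {"offset": [0, 1, 0], "roll": 0},
  {"offset": [0, 1, 0], "roll": 0},
  {"offset": [0, 1, 0], "roll": 0},
  {"offset": [0, 1, 0], "roll": 0},
  {"offset": [0, 1, 0], "roll": 0},
  {"offset": [0, 1, 0], "roll": 0},
  {"offset": [0, 1, 0], "roll": 0},
  {"offset": [0, 0, 0], "roll": 0},
])

```text
time_s: 45.15
position: [0.5142, 0.3107, 0.1529]
ee_rot: [0.02, 1.0, 0.0, -0.0]
wrist_force: [-0.4, 0.9, -0.1]
gripper_width: 0.047
gripper_force: 0.0
```

```bash
python3 - <<'E'
from h import *
print(manip.state()['position'],manip.state()['wrist_force'])
L=np.array([.6687,.0157]);a=np.radians(-2.55)
for n in ['side','scene']:
    im,d,c=cap(n); P=grid(d,c); h=cv2.cvtColor(im,cv2.COLOR_RGB2HSV)
    if n=='side': save(cv2.resize(im[60:330,150:450],(750,600)),'s3')
    b=(h[...,0]>=108)&(h[...,0]<=132)&(h[...,1]>120)
    m=b&near(P,.629,.0905,.025,.04,.056)
    if m.sum()>5:
        r=P[m].mean(0)[:2]-L; print(n,'handle',m.sum(),P[m].mean(0),'sx',r@[np.cos(a),np.sin(a)])
    # rear rim (front-of-shelf visible): points at rim height
    m=b&(P[...,2]>.011)&(P[...,2]<.02)&(P[...,0]>.63)&(P[...,0]<.668)&(P[...,1]<.17)&(P[...,1]>0)
    if m.sum()>10:
        r=P[m][:,:2]-L; s=np.c_[r@[np.cos(a),np.sin(a)],r@[-np.sin(a),np.cos(a)]]
        k=np.round(s[:,1],2); lo=[(y,round(s[k==y,0].min()*1000,1)) for y in np.unique(k)]; print(n,'near rim sx by sy',lo)
    for nm,x,y in [('orel',.537,-.1416),('trafo',.5425,-.0688)]: print(nm,rep(P,x,y,.03,z0=.022)[:2])
E
```

```text
[0.51421431 0.31071536 0.15286574] [-0.4394148   0.93084444 -0.14931236]
side handle 40 [0.62734813 0.08867253 0.04688836] sx -0.044557561653753124
side near rim sx by sy [(np.float64(-0.0), np.float64(-18.5)), (np.float64(0.01), np.float64(-19.5)), (np.float64(0.02), np.float64(-17.9)), (np.float64(0.03), np.float64(-18.4)), (np.float64(0.04), np.float64(-18.8)), (np.float64(0.05), np.float64(-18.5)), (np.float64(0.06), np.float64(-38.2)), (np.float64(0.07), np.float64(-39.9)), (np.float64(0.08), np.float64(-24.8)), (np.float64(0.09), np.float64(-18.4)), (np.float64(0.1), np.float64(-18.3)), (np.float64(0.11), np.float64(-18.5)), (np.float64(0.12), np.float64(-18.9)), (np.float64(0.13), np.float64(-18.1)), (np.float64(0.14), np.float64(-18.2)), (np.float64(0.15), np.float64(-18.0))]
orel [('zt', np.float64(0.0476)), (167, [536.5, -142.2], [30.0, 28.3], 84.7)]
trafo [('zt', np.float64(0.0515)), (137, [542.3, -69.1], [29.3, 28.4], 84.8)]
scene handle 34 [0.63080647 0.08867451 0.04828125] sx -0.04110272645859272
orel [('zt', np.float64(0.0491)), (84, [538.5, -142.0], [29.2, 32.3], 82.5)]
trafo [('zt', np.float64(0.0529)), (76, [545.2, -69.3], [27.0, 37.2], 87.2)]
```

View pics/s3.png

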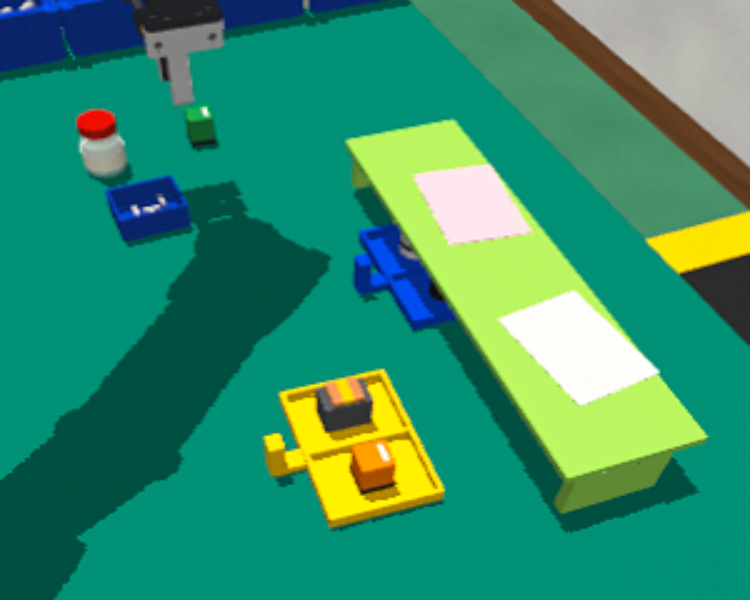

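The side crop shows the blue tray square under the shelf, its near rim at a constant 18–19 mm outside the lip. The bases of the motor (408,245) and capacitor (437,290) are visible inside. The yellow kit at (355,440) and the bystanders are undisturbed.

```bash
python3 -c "
from cell import manip
print(manip.job_done())"
```

```text
the job is handed in; nothing more can be done
None
```

The job is handed in at about 45 s: both kits are made up, the blue tray sits square against the stop under the shelf, and the yellow tray and bystanders were left where they stood; for about 10 cm of the slide the grip was carrying almost the blue tray's whole weight, so it may have been just off the table until I lowered it for the last 45 mm.

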